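# Pick the spacer that fits between the instrument brackets

## Task

Of the three square steel spacers in the slotted rack, find the one whose length fills the gap between the two mounting brackets on the turntable. Lift it out, lay it flat on the rubber mat and let go, so that you can take it again with its ends free, then lower it gently (do not drop it) into the gap until it lies flat on the turntable, squarely between the brackets and centred on their width. Leave the other two spacers in their slots and the lens and the wrench where they lie, and keep off the indicator.

Things in the scene. Friction and masses are not known exactly. Their poses are not given: they have to be found in the camera images.
- spacer_short: the shortest of three plain steel square-section spacers, 42 mm long, 22 x 22 mm, bore mark in each end face. Origin at its centre, x along its length. Starts lying in one slot of the rack (which slot varies)
- spacer_medium: the middle-length steel spacer, 52 mm long, 22 x 22 mm, 0.17 kg. Origin at its centre, x along its length. Starts lying in one slot of the rack, its underside 15 mm above the bench
- spacer_long: the longest steel spacer, 62 mm long, 22 x 22 mm. Origin at its centre, x along its length. Starts lying in one slot of the rack
- rack: fixed wooden block on the mat, 38 (x) x 175 (y) x 37 mm high; three slots along x at y = -50, 0, +50 mm, 25 mm wide, open at both ends, floor 12 mm above its underside. Its walls stand 3 mm above the spacers, so these can be gripped only over their two ends, which stick out of the slots. Origin at the centre of its underside
- seat (a point): point on the turntable's top, midway between two upright dark steel brackets, 37 mm above the bench. x points radially outward, y across the gap from bracket to bracket, z up. Bracket inner faces at y = +28 and -28 mm (gap 56 mm); each is 30 mm wide along x, 4 mm thick, 41 mm high, its top lip (from 36 mm up) bent outward; feet reach 28 mm outward from the inner faces
- turntable (a joint): angle of the cast aluminium turntable (280 mm across, top 37 mm above the bench) about its vertical axis, rad, counter-clockwise from above positive; at 0 the seat lies at +x of the axis. Stiff: it turns only when pushed. The seat is 75 mm from the axis
- indicator: black vertical speed indicator with a clear domed face up, fixed on the far side of the turntable from the brackets, 82 mm across, 44 mm high; its axis is 145 mm from the seat. Origin at the centre of its underside. Not to be touched
- lens: loose green glass lens, a disc 70 mm across, 9 mm high, lying on the mat. Origin at the centre of its underside. Leave it alone
- wrench: loose chrome bezel wrench lying flat on the mat: a ring 82 mm across about the origin, with a bar handle reaching 160 mm from the origin towards -x, 18 mm wide, 10 mm high. Leave it alone
- mat: fixed black rubber mat covering the bench under the work, 660 mm along x by 1100 mm along y, top 3 mm above the bench. Origin at the centre of its underside
Not all that is in view belongs to the job. What is shaped like the spacer_medium but brown, green or red is not meant.

How it is judged:
By the outcome, as a careful person would: the job done as asked, in the order asked, and still so for the second after the job is handed in, with the robot touching nothing.
It also fails if it takes over 61 s, if anything falls off the work surface, if the arm or the gripper's body presses on something with over 40 N, if the wrist force passes 120 N, or if a joint passes its speed limit or range.

## Robot

A 7-joint arm with a two-finger parallel gripper is mounted at the origin on the work surface. World frame = base frame: x ahead of the robot, y to its left, z up, the work surface at z = 0. Lengths are in m, angles in rad, forces in N, time in s.
With the tool pointing down it reaches from about 0.4 to 0.85 m from the base axis. Payload 10.4 kg.
Tool frame: the origin (TCP) lies at the very end of the fingers, on their centre line; the grasp point (between the pads) lies 19 mm behind it; z points along the fingers, y is the direction in which the jaws open and shut (so a half turn about z gives the same grasp; the last joint's range is limited). The gripper opens to 85 mm and grips with 20 to 120 N. Pads are 22 mm wide; open, the fingers measure 114 mm over their backs; the gripper's body (76 mm by 85 mm) begins 54 mm behind the grasp point. The pads swing forward as they close: fully open they stand 13 mm farther back than shut.
Start: joints at [-1.254, 0.332, -0.065, 1.46, 0.022, 1.35, -0.088], TCP at [0.208, 0.589, 0.231] pointing down, gripper open.
Joint ranges: [-2.6, 2.6], [-0.5, 2.12], [-1.47, 1.34], [0.16, 2.42], [-1.27, 4.41], [0.06, 2.06], [-2.6, 2.6]. Speed limits (rad/s): [2.22, 2.22, 2.79, 2.79, 3.14, 3.14, 3.14].

## Interface

Orientations are given as a unit quaternion [x, y, z, w].
In Python, from workcell import get_obs, camera, camera_info, hand_in gives the robot as it stands.
- The arm moves only by the tool move_arm, never from a script. Its argument "moves" is a list of rows, each a list of 3 entries, a list of its own where there are three numbers: the shift along the tool's x, y, z in units of 25 mm (1.0 is 25 mm), then the turn, a rotation vector about the tool's x, y, z in degrees, then the opening, from 0 (shut) to 1 (fully open). A call has 1 to 5 rows; each row shifts and turns the commanded pose from where the row before left it, along the tool's axes as they then stand; what a row does not reach is not made up. A row lasts 1/8 s, in which the tool goes at most 62.5 mm and 10.7 degrees, less where a joint would pass 70% of its speed; a pose out of reach is approached as far as the arm can. A call is refused whole if a number of a shift passes 1 or a number of a turn 10.7, either way. A call with a gripper value outside its range is refused whole. The fingers move at their own pace and stop on an object; "squeeze" is the grip in N (left out, the last holds). Time passes only in rows, so rows that do not move let the fingers close. It gives the time, the measured TCP pose, the force and the opening at its end, in the units of the state.
- get_obs(): the state, without advancing time (a new reading comes with each control period).
- camera(name): name is "scene" or "top" or "wrist"; returns the picture (480x640x3 uint8, red, green, blue); there is no depth.
- camera_info(name): a dict with "fx", "fy", "cx", "cy" (pixels), "origin" and "rotation" of the camera in the world. Camera axes: x right, y down, z forward; pixel columns grow to the right and rows downward; lengths in m; the calibration is good to about 2 mm. A picture is of the moment at which its call begins: read the wrist's pose just before it. camera_info takes no time and is no camera call; for the wrist camera it gives the pose at the moment of the call.
- hand_in(): hands the job in, once; it reports no verdict.
The state is a dict: "clock": time; "joint_pos": joint angles; "joint_velocities": joint speeds; "tau": joint torques, N m; "position": TCP position; "ee_rot": TCP orientation; "ft_force": force on the tool from outside, world axes, zero at the start; "torque": the same for the moment, N m; "grip_width": opening from 0.0 (shut) to 1.0 (fully open).
Only numpy, scipy, OpenCV 4.12 (cv2) and the standard library are available. Lean on these libraries where they do the work, as an engineer would, in place of code of your own. Each camera call takes 0.05 s, during which the arm holds its last target. There are 200 camera calls.

## Working session

There is one attempt and no reset: what is moved stays moved. The work goes in short steps, Python scripts to look and compute and a tool call to move; the robot and the scene stay as the last step left them, time stands still between calls to the robot, and variables do not carry over. Pictures are saved under pics/ and viewed, about 8 in all and at most 12, crops included, and the job is handed in when it is done.

Besides the shell and the picture viewer there is one more tool, called after "Call:" as name(argument=value, ...) on one line, values as JSON. move_arm: Moves the arm, as the interface text tells. Its arguments: {"type":"object","properties":{"moves":{"type":"array","items":{"type":"array"}},"squeeze":{"type":"number"}},"required":["moves"]}

```bash
mkdir -p pics; ls; python3 - <<'E'
from workcell import *
import cv2,numpy as np
print(get_obs())
for n in("scene","top"):
    i=camera_info(n);print(n,i)
    cv2.imwrite(f"pics/{n}0.png",camera(n)[:,:,::-1])
E
```

```text
pics
{'clock': 0.0, 'joint_pos': array([-1.25357063,  0.33287985, -0.06471904,  1.46096278,  0.02162603,
        1.34987743, -0.08848448]), 'joint_velocities': array([-8.20922628e-05, -1.34300215e-04,  1.12214707e-03, -1.25889052e-04,
       -5.10689106e-05,  1.76718806e-03, -6.65568016e-04]), 'tau': array([-5.77367809e-04, -6.25444365e+01,  4.89124004e-02, -3.91603160e+01,
        1.62517279e-02,  9.86047875e-03,  1.86343954e-05]), 'position': array([0.20820333, 0.58890092, 0.23050075]), 'ee_rot': array([ 1.69066505e-01,  9.85604386e-01, -7.11060517e-04, -7.86985755e-05]), 'ft_force': array([0.23860322, 0.30154715, 0.07454396]), 'torque': array([-0.03137243,  0.04051892, -0.00589747]), 'grip_width': 0.9972311617110501}
scene {'fx': 454.96901649812804, 'fy': 454.96901649812804, 'cx': 324.2901518925552, 'cy': 246.27802146917884, 'origin': array([ 1.05391704, -0.05872696,  0.71970853]), 'rotation': array([ 0.77401265,  0.55164663, -0.18625044, -0.24879948])}
top {'fx': 454.2237614390052, 'fy': 454.2237614390052, 'cx': 318.95141456073026, 'cy': 239.4024924919722, 'origin': array([0.52401796, 0.08228586, 0.82784133]), 'rotation': array([-0.70263775,  0.71128068, -0.01212619,  0.01526255])}
```

View pics/top0.png

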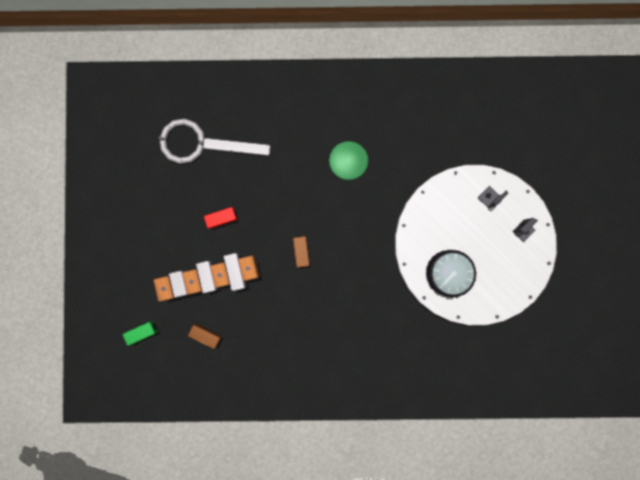

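View pics/scene0.png

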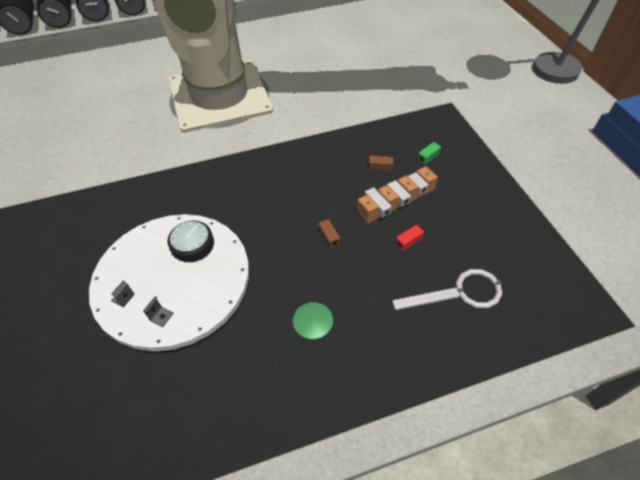

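Top view: the rack is around (206,279), with three grey bars at (178,284), (206,277) and (234,271). The brackets are at (490,198) and (525,230), the indicator is at (452,273), the lens at (348,160) and the wrench ring at (182,140).

What could be mistaken for the medium spacer: the short bar (178,284), the long bar (234,271), red (220,217), browns (301,252) and (204,337), and green (139,333). By description it should be the middle bar at (206,277). I'll check that in an enlarged crop.

```bash
cat > h.py <<'E'
from workcell import *
import cv2,numpy as np
from scipy.spatial.transform import Rotation as R
def ray(i,uv):
    uv=np.atleast_2d(uv).astype(float)
    d=np.c_[(uv[:,0]-i['cx'])/i['fx'],(uv[:,1]-i['cy'])/i['fy'],np.ones(len(uv))]
    return np.array(i['origin']),R.from_quat(i['rotation']).apply(d)
def onz(i,uv,z):
    o,d=ray(i,uv); return o+d*((z-o[2])/d[:,2])[:,None]
def proj(i,P):
    p=R.from_quat(i['rotation']).inv().apply(np.atleast_2d(P)-np.array(i['origin']))
    return np.c_[i['fx']*p[:,0]/p[:,2]+i['cx'],i['fy']*p[:,1]/p[:,2]+i['cy']]
def tri(i1,a,i2,b):
    out=[]
    for u,v in zip(a,b):
        o1,d1=ray(i1,u);o2,d2=ray(i2,v);d1=d1[0]/np.linalg.norm(d1);d2=d2[0]/np.linalg.norm(d2)
        t=np.linalg.lstsq(np.c_[d1,-d2],o2-o1,rcond=None)[0]
        p,q=o1+d1*t[0],o2+d2*t[1]; out.append(np.r_[(p+q)/2,np.linalg.norm(p-q)])
    return np.array(out)
E
python3 - <<'E'
from h import *
t=cv2.imread('pics/top0.png');s=cv2.imread('pics/scene0.png')
def crop(im,x,y,w,h,k):return cv2.resize(im[y:y+h,x:x+w],None,fx=k,fy=k,interpolation=cv2.INTER_CUBIC)
a=crop(t,150,245,120,65,4 if 0 else 3.3333);
A=crop(t,150,245,112,84,3.5714);B=crop(s,350,150,112,84,3.5714)
C=crop(t,460,170,112,84,3.5714);D=crop(s,90,260,112,84,3.5714)
cv2.imwrite('pics/c1.png',np.vstack([np.hstack([A,B]),np.hstack([C,D])]))
i=camera_info('top')
for n,uv,z in[('short',(178,284),.037),('med',(206,277),.037),('long',(234,271),.037),('ind',(452,273),.06),('br',(490,198),.04),('br2',(525,230),.04),('tt',(476,245),.037)]:print(n,onz(i,uv,z).round(3))
E
```

```text
short [[0.48  0.332 0.037]]
med [[0.492 0.283 0.037]]
long [[0.502 0.234 0.037]]
ind [[ 0.494 -0.138  0.06 ]]
br [[ 0.623 -0.213  0.04 ]]
br2 [[ 0.566 -0.272  0.04 ]]
tt [[ 0.542 -0.187  0.037]]
```

View pics/c1.png

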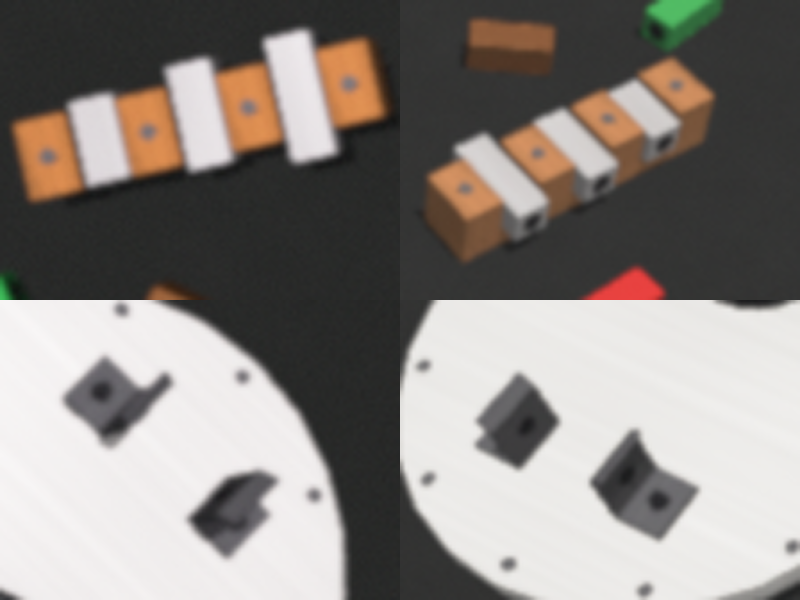

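Top crop: the bars in the rack measure about 85, 105 and 125 px long (left to right), so the middle bar is the medium spacer. Its corners in the crop are (164,66), (212,57), (234,161) and (187,172). Next I'll triangulate and work out the approach.

```bash
cat >> h.py <<'E'
def plan(x,y,z,jaw_deg,down_tilt_fix=True):
    "shift in tool axes (units 25 mm) and rotvec (deg) from measured pose to target; jaw_deg=world yaw of tool y (mod 180)"
    o=get_obs();r=R.from_quat(o['ee_rot']);M=r.as_matrix()
    sh=M.T@(np.array([x,y,z])-o['position'])/.025
    best=None
    for k in(-180,0,180):
        a=np.radians(jaw_deg+k);yv=np.array([np.cos(a),np.sin(a),0]);zv=np.array([0,0,-1.]);T=np.c_[np.cross(yv,zv),yv,zv]
        rv=np.degrees((r.inv()*R.from_matrix(T)).as_rotvec())
        if best is None or np.linalg.norm(rv)<np.linalg.norm(best):best=rv
    print('t',o['clock'].round(2) if hasattr(o['clock'],'round') else o['clock'],'pos',o['position'].round(4),'x ax',M[:,0].round(3),'y ax',M[:,1].round(3),'j7',round(o['joint_pos'][6],2));print('shift',sh.round(2),'turn',best.round(1),'f',o['ft_force'].round(1),'g',round(o['grip_width'],3))
E
python3 - <<'E'
from h import *
k=112/400
a=[[164,66],[212,57],[234,161],[187,172]];a=np.array(a)*k+[150,245]
b=[[190,174],[216,153],[160,107],[134,119]]  # scene: near(+x)?? 
b=np.array(b)*k+[350,150]
t,s=camera_info('top'),camera_info('scene')
print(onz(t,a,.037).round(4))
print(onz(s,b,.037).round(4))
# far-x end in top is upper: seen in scene as nearer camera
P=onz(t,a,.037);print(proj(s,P).round(1),b.round(1))
B=b[[1,0,3,2]];Q=tri(t,a,s,B);print('tri',Q.round(4))
print('tri2',tri(t,a,s,b).round(4))
c=P.mean(0);d=P[:2].mean(0)-P[2:].mean(0);print(c,np.degrees(np.arctan2(d[1],d[0])),np.linalg.norm(d))
print(camera_info('wrist'))
yaw=np.degrees(np.arctan2(d[1],d[0]));plan(c[0],c[1],.2,yaw)
E
```

```text
[[0.5154 0.3003 0.037 ]
 [0.5195 0.2769 0.037 ]
 [0.4688 0.2663 0.037 ]
 [0.4638 0.2892 0.037 ]]
[[0.5182 0.2809 0.037 ]
 [0.5085 0.3014 0.037 ]
 [0.4647 0.2863 0.037 ]
 [0.4685 0.2683 0.037 ]]
[[411.4 195.3]
 [401.6 199.7]
 [386.7 183.7]
 [395.9 179.3]] [[403.2 198.7]
 [410.5 192.8]
 [394.8 180. ]
 [387.5 183.3]]
tri [[0.5153 0.2975 0.0455 0.001 ]
 [0.52   0.2779 0.0395 0.0033]
 [0.4691 0.267  0.0379 0.0018]
 [0.4633 0.2885 0.0353 0.0024]]
tri2 [[0.513  0.2937 0.0297 0.0173]
 [0.5227 0.2813 0.0565 0.019 ]
 [0.4722 0.2723 0.0472 0.0173]
 [0.4608 0.2826 0.0273 0.0184]]
[0.49186252 0.28316704 0.037     ] 11.970413470680024 0.05226751056963388
{'fx': 380.38192679283077, 'fy': 380.38192679283077, 'cx': 321.8720562344785, 'cy': 245.6995924708812, 'origin': array([0.13666111, 0.61494817, 0.3720795 ]), 'rotation': array([0.80652391, 0.57083288, 0.08870757, 0.12569795])}
t 0.1 pos [0.2082 0.5889 0.2306] x ax [-0.943  0.333 -0.   ] y ax [ 0.333  0.943 -0.001] j7 -0.09
shift [-14.77  -7.75   1.23] turn [-0.1  0.  58.6] f [ 0.8  0.2 -0.3] g 1.0
```

Call:
move_arm(moves=[[[-0.98,-0.52,0.08],[0,0,0],1],[[-0.98,-0.52,0.08],[0,0,0],1],[[-0.98,-0.52,0.08],[0,0,0],1],[[-0.98,-0.52,0.08],[0,0,0],1],[[-0.98,-0.52,0.08],[0,0,0],1]])

```text
clock: 0.72
position: [0.3026, 0.4863, 0.2209]
ee_rot: [0.169, 0.986, -0.0, -0.0]
ft_force: [0.8, -0.4, -0.3]
grip_width: 1.001
```

Call:
move_arm(moves=[[[-0.98,-0.52,0.08],[0,0,0],1],[[-0.98,-0.52,0.08],[0,0,0],1],[[-0.98,-0.52,0.08],[0,0,0],1],[[-0.98,-0.52,0.08],[0,0,0],1],[[-0.98,-0.52,0.08],[0,0,0],1]])

```text
clock: 1.35
position: [0.3964, 0.3842, 0.2109]
ee_rot: [0.169, 0.986, -0.0, -0.0]
ft_force: [-0.3, -0.2, 0.8]
grip_width: 1.006
```

Call:
move_arm(moves=[[[-0.98,-0.52,0.08],[0,0,0],1],[[-0.98,-0.52,0.08],[0,0,0],1],[[-0.98,-0.52,0.08],[0,0,0],1],[[-0.98,-0.52,0.08],[0,0,0],1],[[-0.98,-0.52,0.08],[0,0,0],1]])

```text
clock: 1.98
position: [0.4901, 0.2821, 0.2009]
ee_rot: [0.169, 0.986, -0.0, -0.0]
ft_force: [0.2, 0.6, -0.3]
grip_width: 1.0
```

Call:
move_arm(moves=[[[0,0,0],[0,0,9.8],1],[[0,0,0],[0,0,9.8],1],[[0,0,0],[0,0,9.8],1],[[0,0,0],[0,0,9.8],1],[[0,0,0],[0,0,9.8],1]])

```text
clock: 2.6
position: [0.4896, 0.2829, 0.201]
ee_rot: [0.565, 0.825, -0.0, -0.0]
ft_force: [-0.4, -0.1, 0.4]
grip_width: 0.997
```

Call:
move_arm(moves=[[[0,0,0],[0,0,9.6],1],[[0,0,0],[0,0,0],1],[[0,0,0],[0,0,0],1]])

```text
clock: 2.98
position: [0.4897, 0.283, 0.2011]
ee_rot: [0.628, 0.778, -0.0, -0.0]
ft_force: [-0.4, -0.6, -0.3]
grip_width: 0.999
```

```bash
python3 - <<'E'
from h import *
plan(.4919,.2832,.2,12)
i=camera_info('wrist');im=camera('wrist');cv2.imwrite('pics/w1.png',im[:,:,::-1])
print(i)
E
```

```text
t 2.975 pos [0.4897 0.283  0.2011] x ax [-0.211  0.978 -0.   ] y ax [ 0.978  0.211 -0.   ] j7 -0.34
shift [-0.01  0.09  0.05] turn [-0.   0.   0.2] f [-0.4 -0.6 -0.3] g 0.999
{'fx': 380.38192679283077, 'fy': 380.38192679283077, 'cx': 321.8720562344785, 'cy': 245.6995924708812, 'origin': array([0.47506483, 0.3588856 , 0.34261591]), 'rotation': array([0.98256956, 0.10493739, 0.01647829, 0.1525571 ])}
```

View pics/w1.png

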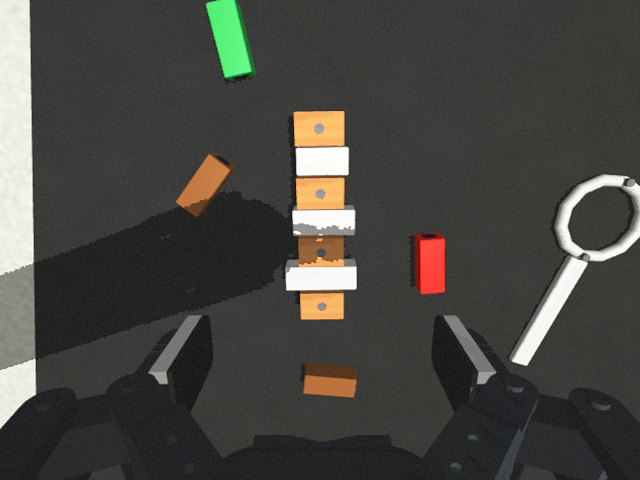

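The wrist view shows the rack centred. The medium spacer is the second bar, at about (293..355, 206..235), partly under the gripper's shadow. I'll overlay the model on an enlarged crop.

```bash
python3 - <<'E'
from h import *
im=cv2.imread('pics/w1.png')
i={'fx':380.38192679,'fy':380.38192679,'cx':321.8720562,'cy':245.69959247,'origin':np.array([0.47506483,0.3588856,0.34261591]),'rotation':[0.98256956,0.10493739,0.01647829,0.1525571]}
c=np.array([.4919,.2832]);a=np.radians(12);u=np.array([np.cos(a),np.sin(a)]);v=np.array([-u[1],u[0]])
k=7;x0,y0=270,195
C=cv2.resize(im[y0:y0+80,x0:x0+110],None,fx=k,fy=k,interpolation=cv2.INTER_CUBIC)
def draw(cc,L,z,col):
    P=np.array([np.r_[cc+s*L/2*u+w*.011*v,z] for s,w in((1,1),(1,-1),(-1,-1),(-1,1))])
    q=proj(i,P);print(q.round(1).tolist());cv2.polylines(C,[((q-[x0,y0]+.5)*k).astype(int)],True,col,1)
draw(c,.052,.037,(0,0,255));draw(c,.052,.015,(255,0,0));draw(c-.05*v,.062,.037,(0,160,0))
cv2.imwrite('pics/c2.png',C)
E
```

```text
[[354.1, 210.0], [353.3, 235.9], [291.2, 235.7], [290.6, 209.8]]
[[352.1, 204.7], [351.4, 229.0], [293.0, 228.8], [292.6, 204.5]]
[[358.2, 267.2], [357.4, 290.7], [286.7, 290.5], [286.0, 267.0]]
```

View pics/c2.png

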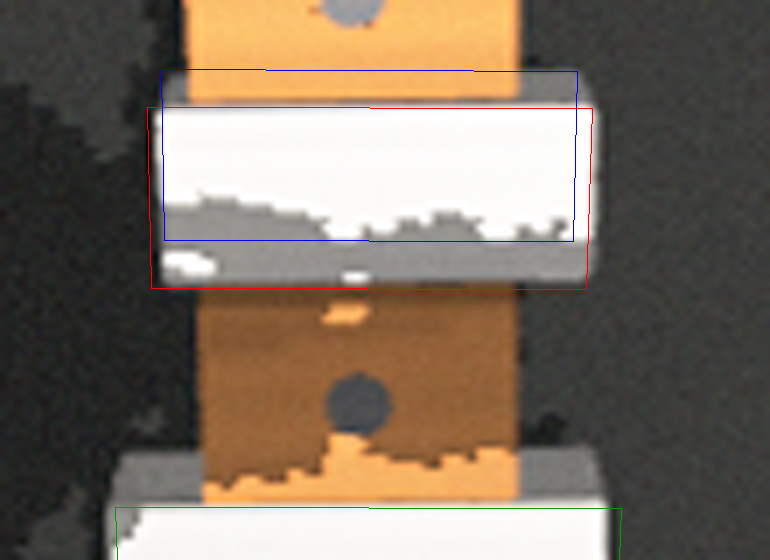

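Call:
move_arm(moves=[[[0,0.12,1],[0,0,0],1],[[0,0,1],[0,0,0],1],[[0,0,1],[0,0,0],1],[[0,0,1],[0,0,0],1],[[0,0,1],[0,0,0],1]], squeeze=40)

```text
clock: 3.65
position: [0.4927, 0.2836, 0.0755]
ee_rot: [0.629, 0.778, 0.0, -0.0]
ft_force: [0.7, -0.2, -0.5]
grip_width: 1.001
```

Call:
move_arm(moves=[[[0,0,1],[0,0,0],1],[[0,0,0.8],[0,0,0],1],[[0,0,0.55],[0,0,0],1],[[0,0,0],[0,0,0],1]])

```text
clock: 4.15
position: [0.4923, 0.2832, 0.0168]
ee_rot: [0.629, 0.777, -0.001, -0.0]
ft_force: [0.1, 0.7, 0.3]
grip_width: 1.0
```

```bash
python3 -c "
from h import *
plan(.4925,.2834,.017,12)"
```

```text
t 4.15 pos [0.4923 0.2832 0.0168] x ax [-0.208  0.978 -0.001] y ax [ 0.978  0.208 -0.001] j7 -0.29
shift [ 0.    0.01 -0.01] turn [-0.1  0.  -0. ] f [0.1 0.7 0.3] g 1.0
```

Call:
move_arm(moves=[[[0,0,0],[0,0,0],0.5],[[0,0,0],[0,0,0],0.3],[[0,0,0],[0,0,0],0.3],[[0,0,0],[0,0,0],0.3],[[0,0,0],[0,0,0],0.3]])

```text
clock: 4.78
position: [0.4932, 0.284, 0.0186]
ee_rot: [0.63, 0.777, 0.001, 0.0]
ft_force: [-1.5, -1.2, 5.8]
grip_width: 0.598
```

Call:
move_arm(moves=[[[0,0,0],[0,0,0],0.3],[[0,0,-0.2],[0,0,0],0.3],[[0,0,-0.4],[0,0,0],0.3],[[0,0,-0.6],[0,0,0],0.3],[[0,0,-0.8],[0,0,0],0.3]])

```text
clock: 5.4
position: [0.4927, 0.2835, 0.0687]
ee_rot: [0.63, 0.777, -0.0, -0.0]
ft_force: [1.4, -0.2, -1.7]
grip_width: 0.6
```

Call:
move_arm(moves=[[[0,0,-0.8],[0,0,0],0.3],[[0,0,-0.6],[0,0,0],0.3],[[0,0,-0.4],[0,0,0],0.3],[[0,0,0],[0,0,0],0.3]])

```text
clock: 5.9
position: [0.493, 0.2838, 0.1132]
ee_rot: [0.63, 0.777, 0.001, 0.0]
ft_force: [-0.2, -0.4, -2.5]
grip_width: 0.6
```

```bash
python3 - <<'E'
from h import *
t=camera_info('top')
print(onz(t,[[345,240],[301,252],[348,160],[330,290]],.003).round(3))
plan(.49,.03,.1,12)
A=camera('wrist')[:,:,::-1];B=camera('top')[150:370,120:440,::-1]
cv2.imwrite('pics/w2.png',np.hstack([cv2.resize(A,(400,300)),cv2.resize(B,(400,275),interpolation=3)][:1]+[cv2.copyMakeBorder(cv2.resize(B,(400,275)),0,25,0,0,0)]))
E
```

```text
[[0.554 0.038 0.003]
 [0.534 0.119 0.003]
 [0.701 0.031 0.003]
 [0.464 0.067 0.003]]
t 5.9 pos [0.493  0.2838 0.1132] x ax [-0.207  0.978  0.001] y ax [0.978 0.207 0.001] j7 -0.32
shift [-9.91 -2.22  0.52] turn [ 0.1 -0.  -0.1] f [-0.2 -0.4 -2.5] g 0.6
```

View pics/w2.png

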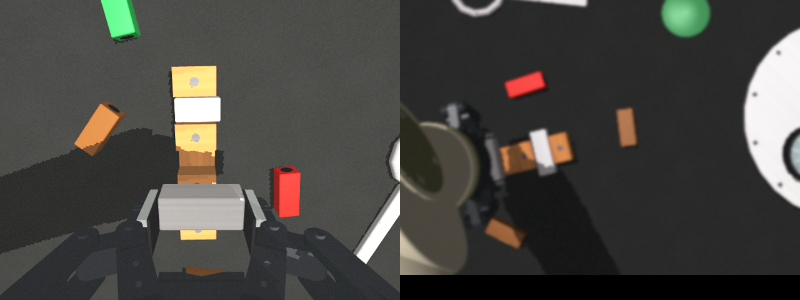

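Medium held level, with the rack's middle slot empty and the short and long bars still in place. I'll carry it to the clear mat at about (0.49, 0.03).

Call:
move_arm(moves=[[[-0.6,-0.13,0],[0,0,0],0.3],[[-0.98,-0.22,0],[0,0,0],0.3],[[-0.98,-0.22,0],[0,0,0],0.3],[[-0.98,-0.22,0],[0,0,0],0.3],[[-0.98,-0.22,0],[0,0,0],0.3]])

```text
clock: 6.62
position: [0.4911, 0.1647, 0.1124]
ee_rot: [0.631, 0.776, -0.0, -0.0]
ft_force: [0.5, 0.4, -0.7]
grip_width: 0.599
```

Call:
move_arm(moves=[[[-0.98,-0.22,0],[0,0,0],0.3],[[-0.98,-0.22,0],[0,0,0],0.3],[[-0.98,-0.22,0],[0,0,0],0.3],[[-0.98,-0.22,0],[0,0,0],0.3],[[-0.98,-0.22,0],[0,0,0],0.3]])

```text
clock: 7.25
position: [0.489, 0.0394, 0.1123]
ee_rot: [0.631, 0.776, -0.0, -0.0]
ft_force: [-0.1, 0.1, -2.2]
grip_width: 0.594
```

Call:
move_arm(moves=[[[-0.5,-0.12,0.4],[0,0,0],0.3],[[0,0,0.8],[0,0,0],0.3],[[0,0,0.9],[0,0,0],0.3],[[0,0,0.8],[0,0,0],0.3],[[0,0,0.6],[0,0,0],0.3]])

```text
clock: 7.88
position: [0.4886, 0.0289, 0.0236]
ee_rot: [0.63, 0.777, -0.001, -0.0]
ft_force: [-0.4, 0.1, -2.0]
grip_width: 0.601
```

Call:
move_arm(moves=[[[0,0,0.3],[0,0,0],0.3],[[0,0,0.15],[0,0,0],0.3],[[0,0,0],[0,0,0],0.3]])

```text
clock: 8.25
position: [0.4896, 0.0294, 0.014]
ee_rot: [0.63, 0.777, 0.0, 0.0]
ft_force: [0.5, 0.5, -1.5]
grip_width: 0.598
```

```bash
python3 -c "
from h import *
plan(.48,.03,.0055,12)"
```

```text
t 8.25 pos [0.4896 0.0294 0.014 ] x ax [-0.207  0.978  0.   ] y ax [0.978 0.207 0.   ] j7 0.2
shift [ 0.1  -0.37  0.34] turn [ 0.  -0.  -0.1] f [ 0.5  0.5 -1.5] g 0.598
```

Go down in small steps until contact.

Call:
move_arm(moves=[[[0,0,0.12],[0,0,0],0.3],[[0,0,0.08],[0,0,0],0.3],[[0,0,0.06],[0,0,0],0.3],[[0,0,0],[0,0,0],0.3]])

```text
clock: 8.75
position: [0.4894, 0.0294, 0.0072]
ee_rot: [0.63, 0.777, -0.0, -0.0]
ft_force: [-0.3, 0.4, -2.6]
grip_width: 0.599
```

Call:
move_arm(moves=[[[0,0,0.04],[0,0,0],0.3],[[0,0,0],[0,0,0],0.3]])

```text
clock: 9.0
position: [0.4896, 0.0295, 0.0066]
ee_rot: [0.63, 0.777, 0.0, -0.0]
ft_force: [-2.5, -0.9, 3.4]
grip_width: 0.594
```

Call:
move_arm(moves=[[[0,0,0.04],[0,0,0],0.3],[[0,0,0],[0,0,0],0.3]])

```text
clock: 9.25
position: [0.4896, 0.0295, 0.0065]
ee_rot: [0.63, 0.777, 0.0, -0.0]
ft_force: [-9.5, -0.2, 21.1]
grip_width: 0.602
```

Call:
move_arm(moves=[[[0,0,-0.05],[0,0,0],0.6],[[0,0,0],[0,0,0],0.8],[[0,0,0],[0,0,0],1],[[0,0,0],[0,0,0],1],[[0,0,0],[0,0,0],1]])

```text
clock: 9.88
position: [0.4895, 0.0294, 0.0065]
ee_rot: [0.63, 0.777, 0.0, -0.0]
ft_force: [-1.0, 0.0, -0.4]
grip_width: 0.998
```

Call:
move_arm(moves=[[[0,0,-0.3],[0,0,0],1],[[0,0,-0.8],[0,0,0],1],[[0,0,-1],[0,0,0],1],[[0,0,-1],[0,0,0],1],[[0,0,-1],[0,0,0],1]])

```text
clock: 10.5
position: [0.4895, 0.0294, 0.1104]
ee_rot: [0.63, 0.777, 0.0, 0.0]
ft_force: [0.5, -0.5, -0.2]
grip_width: 0.996
```

Call:
move_arm(moves=[[[0,0,0],[0,0,10],1],[[0,0,0],[0,0,10],1],[[0,0,0],[0,0,10],1],[[0,0,0],[0,0,10],1],[[0,0,0],[0,0,10],1]])

```text
clock: 11.12
position: [0.4895, 0.0293, 0.1095]
ee_rot: [0.9, 0.435, 0.0, -0.0]
ft_force: [-0.6, -0.2, 0.1]
grip_width: 1.001
```

Call:
move_arm(moves=[[[0,0,0],[0,0,10],1],[[0,0,0],[0,0,10],1],[[0,0,0],[0,0,10],1],[[0,0,0],[0,0,10],1],[[0,0,0],[0,0,0],1]])

```text
clock: 11.75
position: [0.4895, 0.0294, 0.1094]
ee_rot: [0.995, 0.104, 0.0, -0.0]
ft_force: [-0.4, -0.5, 0.4]
grip_width: 0.998
```

```bash
python3 - <<'E'
from h import *
import json
plan(.4896,.0295,.0065,-78)
i=camera_info('wrist');im=camera('wrist')[:,:,::-1].copy();cv2.imwrite('pics/w3raw.png',im)
json.dump({k:np.array(v).tolist() for k,v in i.items()},open('w3.json','w'))
c=np.array([.4896,.0295]);a=np.radians(12);u=np.array([np.cos(a),np.sin(a)]);v=np.array([-u[1],u[0]])
P=np.array([np.r_[c+s*.026*u+w*.011*v,.025] for s,w in((1,1),(1,-1),(-1,-1),(-1,1))])
q=proj(i,P);print(q.round(1).tolist())
m=q.mean(0).astype(int);x0=max(0,m[0]-80);y0=max(0,m[1]-60)
C=cv2.resize(im[y0:y0+120,x0:x0+160],None,fx=5,fy=5,interpolation=3)
cv2.polylines(C,[((q-[x0,y0]+.5)*5).astype(int)],True,(0,0,255),1);cv2.imwrite('pics/w3.png',C);print(x0,y0)
E
```

```text
t 11.75 pos [0.4895 0.0294 0.1094] x ax [0.978 0.208 0.   ] y ax [ 0.208 -0.978 -0.   ] j7 -1.42
shift [ 0.   -0.    4.12] turn [-0. -0. -0.] f [-0.4 -0.5  0.4] g 0.998
[[303.2, 216.7], [339.3, 216.7], [338.2, 294.8], [304.3, 294.8]]
241 195
```

View pics/w3.png

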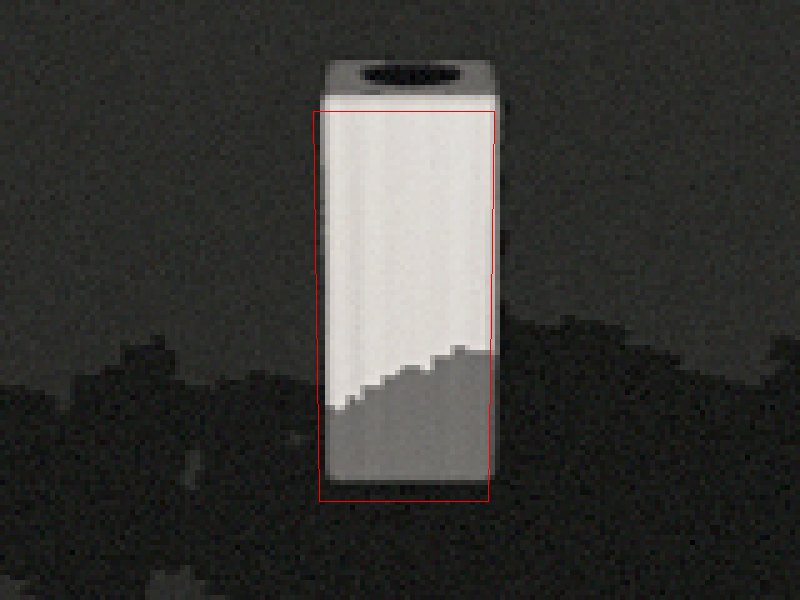

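The spacer lies flat and square on the mat, with its crop top face at (323..498, 95..480). The camera puts it 1–2 mm off the prediction along its length, so I'll split the difference and regrip across its width.

Call:
move_arm(moves=[[[0.05,0.03,1],[0,0,0],0.8],[[0,0,1],[0,0,0],0.6],[[0,0,0.9],[0,0,0],0.6],[[0,0,0.7],[0,0,0],0.6],[[0,0,0.35],[0,0,0],0.6]])

```text
clock: 12.42
position: [0.4906, 0.0289, 0.0096]
ee_rot: [0.994, 0.105, -0.0, 0.0]
ft_force: [-0.1, -0.3, 0.8]
grip_width: 0.599
```

Call:
move_arm(moves=[[[0,0,0.12],[0,0,0],0.6],[[0,0,0],[0,0,0],0.4],[[0,0,0],[0,0,0],0.2],[[0,0,0],[0,0,0],0],[[0,0,0],[0,0,0],0]])

```text
clock: 13.05
position: [0.4914, 0.0291, 0.008]
ee_rot: [0.995, 0.104, 0.001, -0.0]
ft_force: [-0.9, -0.3, 6.6]
grip_width: 0.244
```

Call:
move_arm(moves=[[[0,0,0],[0,0,0],0],[[0,0,0],[0,0,0],0]])

```text
clock: 13.3
position: [0.4914, 0.0291, 0.008]
ee_rot: [0.995, 0.104, 0.001, -0.0]
ft_force: [-1.7, -0.5, 6.6]
grip_width: 0.246
```

Call:
move_arm(moves=[[[0,0,-0.3],[0,0,0],0],[[0,0,-0.8],[0,0,0],0],[[0,0,-1],[0,0,0],0],[[0,0,-1],[0,0,0],0],[[0,0,-1],[0,0,0],0]])

```text
clock: 13.92
position: [0.4906, 0.0288, 0.1108]
ee_rot: [0.995, 0.104, -0.0, -0.0]
ft_force: [0.7, 0.7, -2.7]
grip_width: 0.248
```

Call:
move_arm(moves=[[[0,0,-0.8],[0,0,0],0],[[0,0,-0.6],[0,0,-10.6],0],[[0,0,0],[0,0,-10.6],0],[[0,0,0],[0,0,-10.6],0],[[0,0,0],[0,0,0],0]])

```text
clock: 14.55
position: [0.4906, 0.0288, 0.145]
ee_rot: [0.928, 0.372, -0.0, -0.0]
ft_force: [-0.2, -0.3, -1.7]
grip_width: 0.247
```

```bash
python3 - <<'E'
from h import *
u=np.array([np.cos(np.radians(44)),np.sin(np.radians(44))])
s=np.array([.5955,-.2425])-.085*u
print(s);plan(s[0],s[1],.15,-46)
E
```

```text
[ 0.53435612 -0.30154596]
t 14.55 pos [0.4906 0.0288 0.145 ] x ax [0.723 0.69  0.   ] y ax [ 0.69  -0.723 -0.   ] j7 -0.9
shift [-7.86 10.77 -0.2 ] turn [-0.  -0.  -0.3] f [-0.2 -0.3 -1.7] g 0.247
```

Call:
move_arm(moves=[[[-0.5,0.7,-0.1],[0,0,0],0],[[-0.72,0.98,-0.1],[0,0,0],0],[[-0.72,0.98,0],[0,0,0],0],[[-0.72,0.98,0],[0,0,0],0],[[-0.72,0.98,0],[0,0,0],0]])

```text
clock: 15.18
position: [0.5095, -0.1139, 0.1499]
ee_rot: [0.929, 0.37, 0.0, -0.0]
ft_force: [0.7, 0.3, -1.5]
grip_width: 0.246
```

Call:
move_arm(moves=[[[-0.72,0.98,0],[0,0,0],0],[[-0.72,0.98,0],[0,0,0],0],[[-0.72,0.98,0],[0,0,0],0],[[-0.72,0.98,0],[0,0,0],0],[[-0.72,0.98,0],[0,0,0],0]])

```text
clock: 15.8
position: [0.5292, -0.2645, 0.1498]
ee_rot: [0.929, 0.37, -0.0, -0.0]
ft_force: [0.3, -0.2, -2.3]
grip_width: 0.247
```

Call:
move_arm(moves=[[[-0.72,0.98,0],[0,0,0],0],[[-0.15,0.27,0],[0,0,0],0],[[0,0,0],[0,0,0],0],[[0,0,0],[0,0,0],0]])

```text
clock: 16.3
position: [0.5354, -0.2999, 0.1497]
ee_rot: [0.928, 0.373, 0.0, -0.0]
ft_force: [-0.4, 0.9, -2.6]
grip_width: 0.244
```

```bash
python3 - <<'E'
from h import *
import json
plan(.5955,-.2425,.15,-46)
i=camera_info('wrist');im=camera('wrist')[:,:,::-1].copy();cv2.imwrite('pics/w4.png',im)
json.dump({k:np.array(v).tolist() for k,v in i.items()},open('w4.json','w'))
E
```

```text
t 16.3 pos [ 0.5354 -0.2999  0.1497] x ax [0.722 0.691 0.001] y ax [ 0.691 -0.722 -0.001] j7 -0.14
shift [ 3.32  0.   -0.01] turn [-0.  -0.  -0.3] f [-0.4  0.9 -2.6] g 0.244
```

View pics/w4.png

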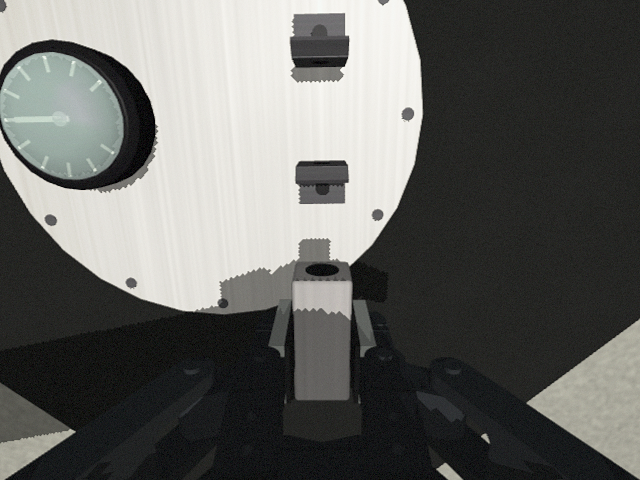

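Wrist view: brackets at (320,50) and (322,175), held spacer's top face at x 293–352, y 281–401. I'll overlay the bracket and spacer models for a precise comparison.

```bash
cat > ov.py <<'E'
from h import *
import json
im=cv2.imread('pics/w4.png');i=json.load(open('w4.json'));i={k:np.array(v) if isinstance(v,list) else v for k,v in i.items()}
def frame(deg):
    a=np.radians(deg);return np.array([np.cos(a),np.sin(a),0]),np.array([-np.sin(a),np.cos(a),0]) # x radial, y gap
def pts(c,deg,L):
    x,y=frame(deg);return proj(i,[np.r_[c,0]+x*p[0]+y*p[1]+np.array([0,0,p[2]]) for p in L])
K=4
def panel(x0,y0,w,h,polys):
    C=cv2.resize(im[y0:y0+h,x0:x0+w],None,fx=K,fy=K,interpolation=3)
    for q,col in polys:cv2.polylines(C,[((q-[x0,y0]+.5)*K).astype(int)],True,col,1)
    return C
E
python3 - <<'E'
from ov import *
c=[.5955,-.2425];d=-46
polys=[]
for s in(1,-1):
    q=pts(c,d,[(.015,s*.028,.073),(-.015,s*.028,.073),(-.015,s*.028,.037),(.015,s*.028,.037)]);polys.append((q,(0,0,255)));print(s,q.round(1).tolist())
    q=pts(c,d,[(.015,s*.056,.041),(-.015,s*.056,.041),(-.015,s*.032,.041),(.015,s*.032,.041)]);polys.append((q,(0,200,0)));print(q.round(1).tolist())
T=np.array([.5354,-.2999])
sp=[(pts(T,-46.3,[(.011,.026,.1667),(-.011,.026,.1667),(-.011,-.026,.1667),(.011,-.026,.1667)]),(0,0,255))];print(sp[0][0].round(1).tolist())
L=np.vstack([panel(270,5,100,75,polys),panel(270,150,100,75,polys)])
Rr=np.vstack([panel(270,250,100,75,sp),panel(270,350,100,75,sp)])
cv2.imwrite('pics/c4.png',np.hstack([L,Rr]))
E
```

```text
1 [[348.4, 60.0], [290.8, 60.2], [295.4, 69.8], [344.5, 69.6]]
[[345.6, 15.7], [293.8, 16.0], [294.8, 61.6], [345.0, 61.3]]
-1 [[346.6, 169.0], [293.6, 169.2], [297.5, 163.1], [343.3, 162.9]]
[[343.0, 206.2], [298.1, 206.4], [297.3, 170.0], [343.5, 169.8]]
[[349.3, 281.8], [287.1, 281.7], [290.6, 403.3], [346.2, 403.4]]
```

View pics/c4.png

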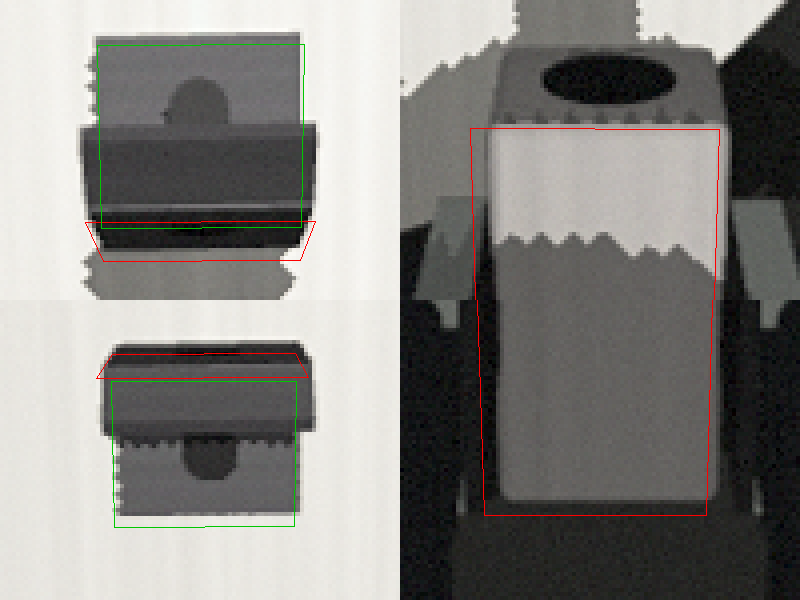

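Overlay: the brackets sit about 1.6 mm further along tool x and are turned 0.7° ccw from my guess. The held spacer appears offset (+0.85, +1.4) mm in the camera, so I'm correcting relative to that.

Call:
move_arm(moves=[[[0.5,-0.01,0],[0,0,-1.0],0],[[0.9,-0.01,0],[0,0,0],0],[[0.9,-0.01,0],[0,0,0],0],[[0.7,0,0],[0,0,0],0],[[0.35,0,0],[0,0,0],0]])

```text
clock: 16.98
position: [0.5954, -0.2404, 0.1495]
ee_rot: [0.924, 0.381, -0.0, -0.0]
ft_force: [0.5, -0.0, -2.4]
grip_width: 0.243
```

Call:
move_arm(moves=[[[0,0,0.6],[0,0,0],0],[[0,0,0.8],[0,0,0],0],[[0,0,0.6],[0,0,0],0],[[0,0,0.3],[0,0,0],0],[[0,0,0],[0,0,0],0]])

```text
clock: 17.6
position: [0.5939, -0.2421, 0.0917]
ee_rot: [0.925, 0.38, -0.0, -0.0]
ft_force: [0.8, 0.4, -1.5]
grip_width: 0.246
```

```bash
python3 - <<'E'
from h import *
import json
# target: guess + 0.75mm tool x, -1.1mm tool y
r=R.from_quat(get_obs()['ee_rot']).as_matrix()
p=np.array([.5955,-.2425,0])+.00075*r[:,0]-.0011*r[:,1];print(p.round(4))
plan(p[0],p[1],.042,-45.3)
i=camera_info('wrist');im=camera('wrist')[:,:,::-1].copy();cv2.imwrite('pics/w5.png',im)
json.dump({k:np.array(v).tolist() for k,v in i.items()},open('w5.json','w'))
s=camera('scene')[:,:,::-1];cv2.imwrite('pics/s5.png',s)
A=cv2.resize(im[180:420,220:420],(400,480),interpolation=3);B=cv2.resize(s[240:360,80:180],(400,480),interpolation=3)
cv2.imwrite('pics/c5.png',np.hstack([A,B]))
E
```

```text
[ 0.5953 -0.2412  0.    ]
t 17.6 pos [ 0.5939 -0.2421  0.0917] x ax [ 0.711  0.704 -0.001] y ax [ 0.704 -0.711 -0.001] j7 -0.21
shift [0.07 0.01 1.99] turn [-0.  0.  0.] f [ 0.8  0.4 -1.5] g 0.246
```

View pics/c5.png

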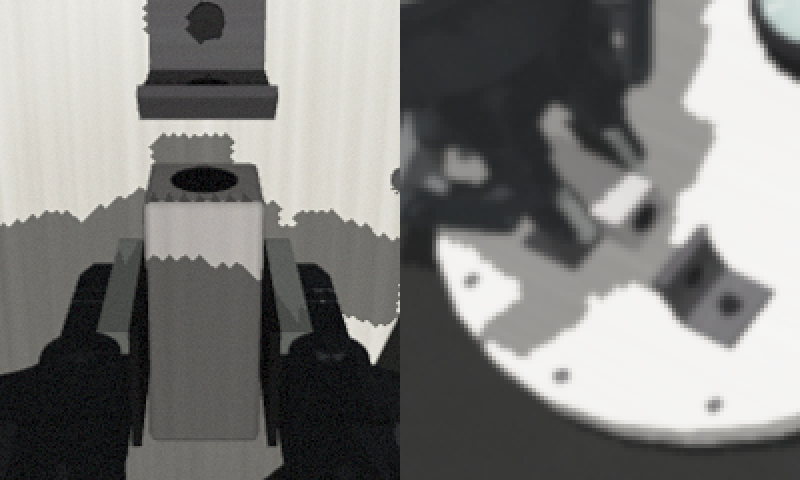

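```bash
python3 - <<'E'
from h import *
import json
i=json.load(open('w5.json'));i={k:np.array(v) if isinstance(v,list) else v for k,v in i.items()}
a=np.radians(-45.3);x=np.array([np.cos(a),np.sin(a),0]);y=np.array([-x[1],x[0],0])
def f(c,L):return ((proj(i,[np.r_[c,0]+x*p[0]+y*p[1]+np.array([0,0,p[2]]) for p in L])-[220,180])*2).round(0).tolist()
p=[.5953,-.2412]
print('spacer far/near',f([.5939,-.2421],[(-.0105,.0255,.1087),(.0105,.0255,.1087),(-.0105,-.0255,.1087),(.0105,-.0255,.1087)]))
print('bend',f(p,[(-.015,.028,.073),(.015,.028,.073)]),'lip',f(p,[(-.015,.033,.078),(.015,.033,.078)]))
print('foot inner',f(p,[(-.015,.032,.041),(.015,.032,.041)]),f(p,[(-.015,.056,.041),(.015,.056,.041)]))
E
```

```text
spacer far/near [[137.0, 206.0], [256.0, 206.0], [144.0, 444.0], [250.0, 444.0]]
bend [[132.0, 124.0], [268.0, 124.0]] lip [[129.0, 109.0], [270.0, 109.0]]
foot inner [[142.0, 73.0], [258.0, 73.0]] [[140.0, -21.0], [261.0, -21.0]]
```

Residuals match: spacer and bracket both show the same (+8, −5) crop px shift, so the alignment is good once I add the remaining 1.75 mm along tool x. Correct, then lower slowly.

Call:
move_arm(moves=[[[0.07,0.02,0],[0,0,0],0],[[0,0,0],[0,0,0],0],[[0,0,0],[0,0,0],0]])

```text
clock: 18.08
position: [0.596, -0.241, 0.0924]
ee_rot: [0.925, 0.381, 0.0, 0.0]
ft_force: [0.7, 0.1, -2.9]
grip_width: 0.244
```

```bash
python3 -c "
from h import *
plan(.5953,-.2412,.042,-45.3)"
```

```text
t 18.075 pos [ 0.596  -0.241   0.0924] x ax [0.71  0.704 0.   ] y ax [ 0.704 -0.71   0.   ] j7 -0.21
shift [-0.02 -0.02  2.02] turn [ 0. -0.  0.] f [ 0.7  0.1 -2.9] g 0.244
```

Call:
move_arm(moves=[[[-0.01,0,0.2],[0,0,0],0],[[0,0,0.2],[0,0,0],0],[[0,0,0.2],[0,0,0],0],[[0,0,0.2],[0,0,0],0]])

```text
clock: 18.58
position: [0.5956, -0.2412, 0.0718]
ee_rot: [0.925, 0.381, -0.0, -0.0]
ft_force: [0.1, 0.2, -2.3]
grip_width: 0.244
```

Call:
move_arm(moves=[[[0,0,0.2],[0,0,0],0],[[0,0,0.2],[0,0,0],0],[[0,0,0],[0,0,0],0]])

```text
clock: 18.95
position: [0.5954, -0.2412, 0.0618]
ee_rot: [0.925, 0.381, -0.0, -0.0]
ft_force: [1.1, -0.2, -2.3]
grip_width: 0.247
```

Call:
move_arm(moves=[[[0,0,0.2],[0,0,0],0],[[0,0,0.2],[0,0,0],0],[[0,0,0.15],[0,0,0],0],[[0,0,0.1],[0,0,0],0],[[0,0,0],[0,0,0],0]])

```text
clock: 19.58
position: [0.5956, -0.2413, 0.0458]
ee_rot: [0.925, 0.381, -0.0, -0.0]
ft_force: [1.0, -0.3, -2.4]
grip_width: 0.247
```

Call:
move_arm(moves=[[[0,0,0.04],[0,0,0],0],[[0,0,0.04],[0,0,0],0],[[0,0,0],[0,0,0],0]])

```text
clock: 19.95
position: [0.5957, -0.2412, 0.044]
ee_rot: [0.925, 0.381, -0.0, -0.0]
ft_force: [-0.4, 0.1, -2.0]
grip_width: 0.244
```

Call:
move_arm(moves=[[[0,0,0.04],[0,0,0],0],[[0,0,0],[0,0,0],0]])

```text
clock: 20.2
position: [0.5956, -0.2412, 0.0429]
ee_rot: [0.925, 0.381, -0.0, -0.0]
ft_force: [-0.4, 0.0, -1.4]
grip_width: 0.247
```

Call:
move_arm(moves=[[[0,0,0.03],[0,0,0],0],[[0,0,0],[0,0,0],0]])

```text
clock: 20.45
position: [0.5956, -0.2412, 0.0422]
ee_rot: [0.925, 0.381, -0.0, -0.0]
ft_force: [-1.0, 0.2, -2.0]
grip_width: 0.248
```

Call:
move_arm(moves=[[[0,0,0.03],[0,0,0],0],[[0,0,0],[0,0,0],0]])

```text
clock: 20.7
position: [0.5957, -0.2412, 0.0421]
ee_rot: [0.925, 0.381, 0.0, -0.0]
ft_force: [-3.3, 2.3, 5.6]
grip_width: 0.249
```

Call:
move_arm(moves=[[[0,0,0.03],[0,0,0],0],[[0,0,0],[0,0,0],0]])

```text
clock: 20.95
position: [0.5957, -0.2413, 0.042]
ee_rot: [0.925, 0.38, 0.0, -0.0]
ft_force: [-6.2, 4.0, 12.9]
grip_width: 0.248
```

Seated contact at the expected height (TCP 0.042, 13 N). Relieve, open gently and lift.

Call:
move_arm(moves=[[[0,0,-0.04],[0,0,0],0.2],[[0,0,0],[0,0,0],0.3],[[0,0,0],[0,0,0],0.4],[[0,0,0],[0,0,0],0.55],[[0,0,0],[0,0,0],0.55]])

```text
clock: 21.58
position: [0.5957, -0.2413, 0.0417]
ee_rot: [0.925, 0.381, -0.0, -0.0]
ft_force: [0.6, -0.6, -0.3]
grip_width: 0.55
```

Call:
move_arm(moves=[[[0,0,-0.2],[0,0,0],0.55],[[0,0,-0.6],[0,0,0],0.55],[[0,0,-1],[0,0,0],0.55],[[0,0,-1],[0,0,0],0.55],[[0,0,-1],[0,0,0],0.55]])

```text
clock: 22.2
position: [0.5958, -0.2415, 0.1388]
ee_rot: [0.925, 0.38, 0.0, 0.0]
ft_force: [0.6, 0.4, 0.1]
grip_width: 0.549
```

Call:
move_arm(moves=[[[-0.8,0,-0.6],[0,0,0],0.55],[[-1,0,0],[0,0,0],0.55],[[-1,0,0],[0,0,0],0.55],[[-0.5,0,0],[0,0,0],0.55],[[0,0,0],[0,0,0],0.55]])

```text
clock: 22.82
position: [0.536, -0.3003, 0.1514]
ee_rot: [0.925, 0.38, -0.0, -0.0]
ft_force: [0.0, -0.7, -0.0]
grip_width: 0.553
```

```bash
python3 - <<'E'
from h import *
plan(.5956,-.2412,.15,-45.3)
im=camera('wrist')[:,:,::-1];s=camera('scene')[:,:,::-1];t=camera('top')[:,:,::-1];cv2.imwrite('pics/s6.png',s);cv2.imwrite('pics/t6.png',t)
A=cv2.resize(im[0:240,220:420],(500,600),interpolation=3)
B=cv2.resize(s[260:360,80:180],(300,300),interpolation=3);C=cv2.resize(s[140:300,340:500],(300,300),interpolation=3)
cv2.imwrite('pics/c6.png',np.hstack([A,np.vstack([B,C])]))
E
```

```text
t 22.825 pos [ 0.536  -0.3003  0.1514] x ax [ 0.712  0.702 -0.   ] y ax [ 0.702 -0.712 -0.001] j7 -0.12
shift [ 3.36 -0.01  0.06] turn [-0.   0.  -0.1] f [ 0.  -0.7 -0. ] g 0.553
```

View pics/c6.png

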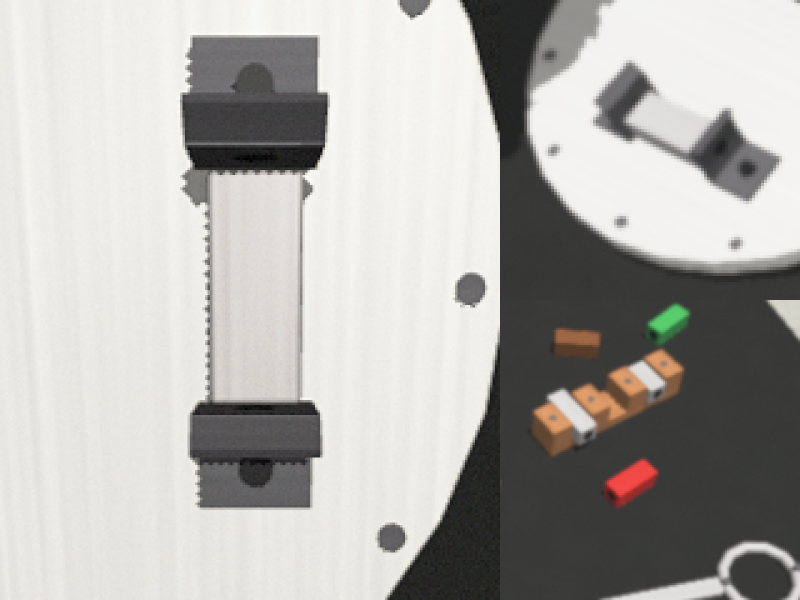

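The spacer lies flat and square between the brackets: its centre is at crop x≈255 against 254.5 and 255.5 for the brackets. The other two bars are still in the rack and the arm is clear, so I'm handing in.

```bash
python3 -c "
from workcell import *
print(hand_in())"
```

```text
the job is handed in; nothing more can be done
None
```

The 52 mm spacer (middle slot of the rack) is now lying flat between the brackets on the turntable, and the job is handed in at about 23 s. I lifted it out by its ends, laid it on the mat and let go. I then took it again across its width and lowered it until it touched lightly (about 13 N).

**Last checks:**
- **Fit:** the close view shows the spacer parallel to the brackets. It is centred on their width to within about 0.5 mm.
- **Rest of the scene:** the short and long spacers are still in their slots. The arm never went near the lens or wrench, and it passed about 60 mm above the indicator. I did not check the lens or the indicator in a final picture; only part of the wrench showed in it.
- **Forces:** the highest reading was 21 N, when laying the spacer on the mat.

**Disagreement:** the wrist camera read 1–2 mm off from the arm's own position. I lined the spacer up against the brackets within the same picture instead, and the final view agreed with that.

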